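# Fit a shelf in the counter display rack and stock it

## Task

The loose metal shelf lies with its tall front lip against the big carton, so lift it away by its low back rim, set it down flat on clear counter away from the carton and let go. Then take it by the front lip and slide it, back rim first, fully home onto the lowest pair of runners in the display rack that clears the bottle already standing there. Finally stand the other black bottle upright on the shelf, knocking nothing over and leaving the bottle in the rack and the tape, pack and grey bottle where they are.

Things in the scene. Friction and masses are not known exactly. Their poses are not given: they have to be found in the camera images.
- rack: Fixed grey display rack without floor, open in front, above and (over a 35 high crosspiece) behind: two cheeks 145 deep, 12 thick, 205 high, 224 apart inside. On them 3 pairs of aluminium runners, 16 wide, 6 thick, 138 long, 192 clear between, upper faces 75, 120 and 165 above the counter. Origin on the counter midway between the cheeks' front edges; x points into the rack (way the shelf slides in), y left, z up
- runner1 (a point): Point midway between the front ends of the lowest runner pair, at the height of their upper faces (75 mm), in the plane of the cheeks' front edges; axes as the rack
- runner2 (a point): The same for the middle runner pair (120 mm)
- runner3 (a point): The same for the top runner pair (165 mm)
- shelf_mid (a point): Loose aluminium shelf, about 280 g (varies): plate 130 (x) by 214 (y) by 6 thick with upright front lip and back rim. Point: plate centre, 3 mm above its underside; x points from lip to rim, z up. Home in the rack, the lip's back touches the cheeks' front edges: this point is 65 mm behind them, 3 mm above the runners, with 5 mm play at each side
- shelf_lip (a point): Centre of the shelf's front lip at gripping height, 32 mm above the shelf's underside: the lip is an upright strip 8 mm thick (x), 240 long (y), its top 46 mm above the underside, centred 69 mm in front of shelf_mid; axes as the shelf. At the start its outer face is 4 mm from the carton's side
- shelf_rim (a point): Centre of the shelf's back rim at gripping height, 30 mm above the shelf's underside: an upright strip 8 mm thick (x), 120 long (y), its top 38 mm above the underside, centred 61 mm behind shelf_mid; it passes between the runners; axes as the shelf
- carton: Fixed big cardboard carton with opened flaps, 240 (x) by 180 (y) by 150 high, flaps to about 205; origin at the centre of its underside. The shelf lies against its -y side
- tall_mid (a point): Tall slim black bottle, 34 diameter, 105 high, about 90 g, straight-sided up to 60 mm, then a shoulder and a narrow cap (18); this point is on its axis half-way up, z up. Either this or the squat bottle stands in the rack at the start, the other stands on the open counter right of the rack
- squat_mid (a point): Squat black jar (the other black bottle), 46 diameter, 58 high, about 100 g: straight-sided up to 25 mm, a slight waist (39) at 34, then a cap 42 diameter from 42 mm up; this point is on its axis half-way up, z up
- shelf: The same shelf; origin at the centre of the plate's underside, axes as shelf_mid
- tall: The tall bottle; origin at the centre of its foot
- squat: The squat jar; origin at the centre of its foot
- tape: Bystander: roll of yellow tape lying flat, 90 diameter, 40 high; origin at the centre of its underside
- pack: Bystander: small upright cardboard pack, 70 by 50 by 90 high; origin at the centre of its underside
- spare: Bystander: grey bottle with a white cap, 40 diameter, 120 high; origin at the centre of its foot
Not all that is in view belongs to the job. What is shaped like the tall but blue or red is not meant.

How it is judged:
By the outcome, as a careful person would: the job done as asked, in the order asked, and still so for the second after the job is handed in, with the robot touching nothing.
It also fails if it takes over 72 s, if anything falls off the work surface, if the arm or the gripper's body presses on something with over 40 N, if the wrist force passes 120 N, or if a joint passes its speed limit or range.

## Robot

A 7-joint arm with a two-finger parallel gripper is mounted at the origin on the work surface. World frame = base frame: x ahead of the robot, y to its left, z up, the work surface at z = 0. Lengths are in m, angles in rad, forces in N, time in s.
With the tool pointing down it reaches from about 0.35 to 0.9 m from the base axis. Payload 7.2 kg.
Tool frame: the origin (TCP) lies between the finger pads; the fingertips stand 17 mm ahead of it and the grasp point (between the pads) lies 2 mm behind it; z points along the fingers, y is the direction in which the jaws open and shut (so a half turn about z gives the same grasp; the last joint's range is limited). The gripper opens to 88 mm and grips with 3 to 60 N. Pads are 20 mm wide; open, the fingers measure 115 mm over their backs; the gripper's body (75 mm by 178 mm) begins 61 mm behind the grasp point.
Start: joints at [-1.231, 0.411, -0.013, 1.596, 0.006, 1.134, -0.082], TCP at [0.248, 0.574, 0.24] pointing down, gripper open.
Joint ranges: [-2.95, 2.95], [-0.29, 1.99], [-1.47, 1.44], [0.14, 2.54], [-1.03, 4.17], [0.13, 1.85], [-2.86, 2.86]. Speed limits (rad/s): [2.39, 2.39, 3.01, 3.01, 3.14, 3.14, 3.14].

## Interface

Orientations are given as a unit quaternion [w, x, y, z].
In Python, from bench import ctrl gives the robot as it stands. The module is installed in compiled form; this text tells all that it offers.
- The arm moves only by the tool step_arm, never from a script. Its argument "moves" is a list of rows, each a list of 5 numbers: the finger opening in cm, from 0 to 8.78, then the shift along the tool's x, y, z in cm, then the turn about the tool's z in degrees. In form: [[jaw, dx, dy, dz, turn], ...]. A call has 1 to 10 rows; each row is the pose to reach, as a shift and turn from the pose commanded when the call began, along the tool's axes at that moment; what a row does not reach only later rows make up. A row lasts 1/12 s, in which the tool goes at most 41.7 mm and 7.16 degrees, less where a joint would pass 70% of its speed; a pose out of reach is approached as far as the arm can. A call with a gripper value outside its range is refused whole. The fingers move at their own pace and stop on an object; the grip force is fixed at half the most. Time passes only in rows, so rows that repeat a pose let the fingers close. It gives the time, the measured TCP pose, the force and the opening at its end, in the units of the state.
- ctrl.get_state(): the state, without advancing time (a new reading comes with each control period).
- ctrl.capture(name): name is "scene" or "top" or "wrist"; returns a dict with "image" (480x640x3 uint8, blue, green, red), "intrinsics" (3x3 intrinsics, pixels), "world_from_camera" (4x4, takes a point from camera to world coordinates); the wrist camera has in their place "hand_eye" (4x4, takes a point from camera to tool coordinates, whose origin is the TCP and whose axes are the flange's). Camera axes: x right, y up, looking along -z (the intrinsics and any distortion apply to the point x, -y, -z); pixel columns grow to the right and rows downward; lengths in m; the calibration is good to about 2 mm. A picture is of the moment at which its call begins: read the wrist's pose just before it. There is no depth.
- ctrl.finish_job(): hands the job in, once; it reports no verdict.
Trained networks look in a picture, given as the dict that the camera call returned (one of the last four; its "shot" number tells which), for a name from the list of things; names that differ only in an ending like _2 or _b are one class to them, and where a whole thing is asked for, a point or a joint stands for the part that bears it (a point fixed in the world has none). Each returns a list of dicts, best first, with "p" (0 to 1); they miss things now and then, are a little off and sometimes report something else, mostly with a low value. They report only what shows in the picture. A call takes as long as a camera call. They do not tell look-alikes from the thing itself.
- ctrl.masks_of(picture, target): "region" (480x640 bool, what is visible of it) and "bbox" ([left, top, right, bottom] in pixels, round what is visible of it).
The state is a dict: "t": time; "qpos": joint angles; "dq": joint speeds; "joint_torque": joint torques, N m; "tcp_pos": TCP position; "tool_rot": TCP orientation; "force": force on the tool from outside, world axes, zero at the start; "moment": the same for the moment, N m; "opening": opening from 0.0 (shut) to 1.0 (fully open).
Only numpy, scipy, OpenCV 4.12 (cv2) and the standard library are available. Lean on these libraries where they do the work, as an engineer would, in place of code of your own. Each camera call takes 0.05 s, during which the arm holds its last target. There are 200 camera calls.

## Working session

There is one attempt and no reset: what is moved stays moved. The work goes in short steps, Python scripts to look and compute and a tool call to move; the robot and the scene stay as the last step left them, time stands still between calls to the robot, and variables do not carry over. Pictures are saved under pics/ and viewed, about 8 in all and at most 12, crops included, and the job is handed in when it is done.

Besides the shell and the picture viewer there is one more tool, called after "Emit:" as name(argument=value, ...) on one line, values as JSON. step_arm: Moves the arm, as the interface text tells. Its arguments: {"type":"object","properties":{"moves":{"type":"array"}},"required":["moves"]}

```bash
mkdir -p pics; ls; python3 - <<'E'
from bench import ctrl
import cv2,pickle,numpy as np
np.set_printoptions(precision=4,suppress=True)
s=ctrl.get_state();print(s)
for n in ("scene","top"):
    p=ctrl.capture(n);cv2.imwrite(f"pics/{n}0.png",p["image"]);print(p["intrinsics"],p.get("world_from_camera"))
    for t in ("rack","shelf","carton","tall","squat","tape","pack","spare"):
        print(n,t,[(round(r["p"],2),r["bbox"]) for r in ctrl.masks_of(p,t)][:3])
p=ctrl.capture("wrist");print(p["hand_eye"],p["intrinsics"],p.keys())
E
```

```text
pics
{'t': 0.0, 'qpos': array([-1.2312,  0.4119, -0.0127,  1.597 ,  0.0056,  1.1343, -0.0822]), 'dq': array([-0.0009,  0.0003, -0.    , -0.0006, -0.0017, -0.0029, -0.0005]), 'joint_torque': array([ -0.0006, -58.7977,   0.6419, -29.1065,  -0.0537,   0.0188,
         0.0002]), 'tcp_pos': array([0.2477, 0.5733, 0.2388]), 'tool_rot': array([-0.0001,  0.2025,  0.9793, -0.0008]), 'force': array([ 0.2007, -0.6047,  0.2228]), 'moment': array([-0.0059,  0.0005,  0.0075]), 'opening': 1.0018349688192574}
[[479.4966   0.     319.9459]
 [  0.     479.4966 232.5226]
 [  0.       0.       1.    ]] [[ 0.2237 -0.7675  0.6008  1.1367]
 [ 0.9746  0.1706 -0.1449 -0.1315]
 [ 0.0087  0.6179  0.7862  0.9431]
 [ 0.      0.      0.      1.    ]]
scene rack [(0.55, [176.6, 201.8, 215.9, 237.1])]
scene shelf [(0.81, [395.5, 184.5, 476.0, 272.3])]
scene carton [(0.66, [453.7, 131.7, 600.2, 271.8]), (0.59, [176.6, 244.6, 324.9, 382.7]), (0.32, [397.0, 180.7, 474.8, 273.4])]
scene tall [(0.8, [113.8, 233.9, 138.6, 266.8]), (0.77, [146.9, 285.1, 173.4, 316.6]), (0.74, [124.9, 258.6, 147.3, 293.7])]
scene squat [(0
[... 657 characters left out ...]
470.5, 270.8, 491.2, 283.2]), (0.77, [460.8, 245.0, 480.7, 257.0])]
top squat [(0.67, [368.2, 175.6, 387.3, 191.2]), (0.52, [183.5, 195.0, 250.4, 284.0])]
top tape [(0.91, [404.2, 289.3, 437.5, 324.1]), (0.63, [338.1, 136.1, 448.3, 208.9])]
top pack [(0.67, [244.3, 130.2, 274.5, 165.5])]
top spare [(0.66, [202.5, 304.6, 223.7, 322.5]), (0.51, [338.8, 140.3, 449.2, 208.4]), (0.16, [246.4, 131.6, 273.3, 164.6])]
[[ 0.0013  0.9623  0.272   0.0744]
 [ 1.     -0.0014  0.0001  0.0014]
 [ 0.0005  0.272  -0.9623 -0.145 ]
 [ 0.      0.      0.      1.    ]] [[406.9055   0.     320.5746]
 [  0.     406.9055 239.8633]
 [  0.       0.       1.    ]] dict_keys(['image', 'intrinsics', 'hand_eye', 'shot'])
```

View pics/top0.png

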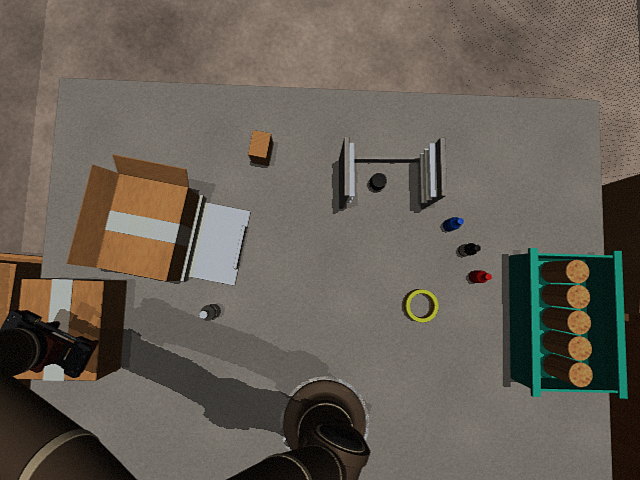

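View pics/scene0.png

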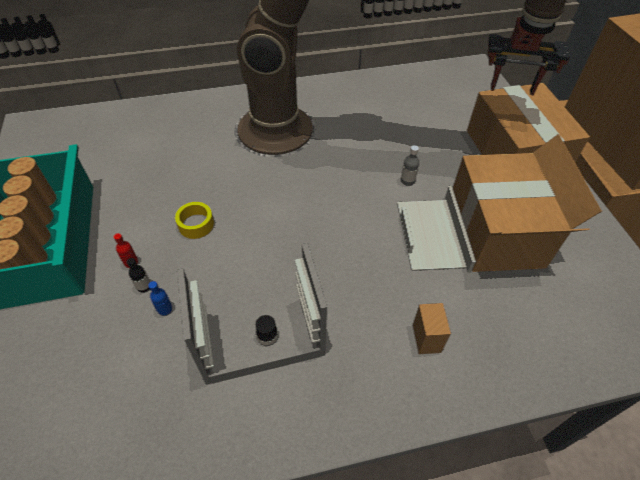

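The top view shows the shelf at about (217,243), its lip against the carton on the left and its rim on the right. The rack is at (390,175), open towards the robot, with the squat jar inside at (378,182). The black tall bottle is at (470,250), between the blue (453,223) and red (481,277) ones. Since the jar is 58 mm high, I'll use runner1. Next I'll fit poses from the silhouettes.

```bash
cat > h.py <<'E'
from bench import ctrl
import cv2,numpy as np
from scipy.optimize import minimize
from scipy.spatial.transform import Rotation as R
np.set_printoptions(precision=4,suppress=True)
def box(x0,x1,y0,y1,z0,z1): return np.array([[x,y,z] for x in(x0,x1) for y in(y0,y1) for z in(z0,z1)])/1e3
def cyl(d,z0,z1,d1=None):
    a=np.linspace(0,2*np.pi,24,endpoint=False);d1=d1 or d
    return np.vstack([np.c_[r/2*np.cos(a),r/2*np.sin(a),0*a+z] for r,z in((d,z0),(d1,z1))])/1e3
M=dict(shelf=[box(-65,65,-107,107,0,6),box(-73,-65,-120,120,0,46),box(57,65,-60,60,0,38)],
 rack=[box(0,145,112,124,0,205),box(0,145,-124,-112,0,205),box(133,145,-112,112,0,35)]+
   [box(0,138,s,s+16,z-6,z) for s in(96,-112) for z in(75,120,165)],
 tall=[cyl(34,0,60),cyl(34,60,75,18),cyl(18,75,105)],squat=[cyl(46,0,25),cyl(42,25,58)],
 tape=[cyl(90,0,40)],pack=[box(-35,35,-25,25,0,90)],spare=[cyl(40,0,70),cyl(40,70,120,20)])
def cap(name):
    s=ctrl.get_state();p=ctrl.capture(name)
    if name=="wrist":
        T=np.eye(4);q=s["tool_rot"];T[:3,:3]=R.from_quat([q[1],q[2],q[3],q[0]]).as_matrix();T[:3,3]=s["tcp_pos"]
        p["world_from_camera"]=T@p["hand_eye"]
    return p
def proj(p,X):
    T=p["world_from_camera"];c=(np.atleast_2d(X)-T[:3,3])@T[:3,:3];c=c*[1,-1,-1]
    c[:,2]=np.maximum(c[:,2],.02);u=c@p["intrinsics"].T;return u[:,:2]/u[:,2:]
def ground(p,uv,z=0):
    T=p["world_from_camera"];d=np.linalg.inv(p["intrinsics"])@[uv[0],uv[1],1]*[1,-1,-1];d=T[:3,:3]@d
    return T[:3,3]+d*(z-T[2,3])/d[2]
def place(P,v):
    c,s=np.cos(v[2]),np.sin(v[2]);return P@np.array([[c,s,0],[-s,c,0],[0,0,1]])+[v[0],v[1],v[3] if len(v)>3 else 0]
def sil(p,n,v):
    m=np.zeros((480,640),np.uint8)
    for P in M[n]:
        u=np.clip(proj(p,place(P,v)),-3000,3000)*16
        cv2.fillConvexPoly(m,cv2.convexHull(u.astype(np.int32)),255,cv2.LINE_AA,4)
    return m/255.
def fit(items,n,v0,z=0,yaw=True):
    # items: list of (picture, mask)
    v0=np.array(v0,float)
    def f(w):
        v=[w[0],w[1],w[2]*5 if yaw else v0[2],z]
        return sum(1-np.minimum(a,m).sum()/np.maximum(a,m).sum() for p,m in items for a in[sil(p,n,v)])
    best=None
    for st in(.03,.008):
        w=best.x if best is not None else np.array([v0[0],v0[1],v0[2]/5])
        k=len(w) if yaw else 2
        S=np.vstack([w]+[w+st*np.eye(3)[i] for i in range(k)]) if yaw else np.vstack([w[:2]]+[w[:2]+st*np.eye(2)[i] for i in range(2)])
        best=minimize(f,w if yaw else w[:2],method="Nelder-Mead",options=dict(initial_simplex=S,xatol=1e-4,fatol=1e-4,maxiter=200))
    w=best.x;return np.array([w[0],w[1],w[2]*5 if yaw else v0[2]]),1-best.fun/len(items)
def mask(p,n,near=None,want=None):
    r=ctrl.masks_of(p,n)
    if near is not None: r=[a for a in r if np.hypot((a["bbox"][0]+a["bbox"][2])/2-near[0],(a["bbox"][1]+a["bbox"][3])/2-near[1])<35]
    return (r[0]["region"].astype(float),r[0]["p"]) if r else (None,0)
def rel(s,target,yaw):
    """shift (cm) in tool axes and turn (deg) from state to world target TCP with tool y at world yaw"""
    q=s["tool_rot"];m=R.from_quat([q[1],q[2],q[3],q[0]]).as_matrix()
    d=m.T@(np.array(target)-s["tcp_pos"])*100
    y=np.arctan2(m[1,1],m[0,1]);t=-np.degrees(yaw-y)
    return np.round(d,2),round((t+180)%360-180,1)
E
python3 - <<'E'
from h import *
t=cap("top");s=cap("scene")
for n,nt,ns,v0 in [("shelf",(214,241),(436,228),None),("rack",(392,173),None,(0,)),("squat",(378,183),(266,330),None),("tall",(470,250),(137,276),None),("tape",(421,306),(196,220),None),("pack",(260,148),(430,327),None),("spare",(213,313),(408,164),None)]:
    it=[];
    for p,near in((t,nt),(s,ns)):
        if near is None: continue
        m,pr=mask(p,n,near)
        if m is not None: it.append((p,m)); print(n,round(pr,2),m.sum())
    g=ground(t,nt)
    y0={"shelf":-1.7,"rack":0.0}.get(n,0)
    if n=="rack": g=g-[.09,0,0]
    for i in ([it] if len(it)<2 else [it,it[:1],it[1:]]):
        if i: print(n,*fit(i,n,[g[0],g[1],y0],yaw=n in("shelf","rack","pack")))
E
```

```text
shelf 0.92 4141.0
shelf 0.56 4407.0
shelf [ 0.4774  0.3091 -1.7372] 0.9407311883152758
shelf [ 0.478   0.3103 -1.7307] 0.9434995725022719
shelf [ 0.4774  0.3081 -1.7303] 0.9427741296206104
rack 0.84 2901.0
rack [ 0.5962 -0.1464  0.0243] 0.8635094604229643
squat 0.59 233.0
squat 0.82 574.0
squat [ 0.6641 -0.1312  0.    ] 0.8163610187483676
squat [ 0.6627 -0.1273  0.    ] 0.7559708713143557
squat [ 0.6642 -0.1318  0.    ] 0.8826229073189561
tall 0.79 255.0
tall 0.72 478.0
tall [ 0.5504 -0.3427  0.    ] 0.4116513519544007
tall [ 0.4822 -0.4046  0.    ] 0.0
tall [ 0.5504 -0.3427  0.    ] 0.8233027039088013
tape 0.91 581.0
tape 0.74 998.0
tape [ 0.3224 -0.2578  0.    ] 0.6784059115935226
tape [ 0.3235 -0.2568  0.    ] 0.5695243678551042
tape [ 0.3218 -0.2589  0.    ] 0.7923289327698616
pack 0.67 668.0
pack 0.88 1625.0
pack [ 0.7438  0.199  -0.164 ] 0.887462953427653
pack [ 0.7441  0.2005 -0.0184] 0.850298890694269
pack [ 0.7437  0.1988 -0.2056] 0.9448182856513783
spare 0.76 276.0
spare 0.68 490.0
spare [0.2903 0.3163 0.    ] 0.8337337375063352
spare [0.2904 0.3169 0.    ] 0.8684461273836485
spare [0.2906 0.3155 0.    ] 0.8021003801301464
```

```bash
python3 - <<'E'
from h import *
s=ctrl.get_state();print(rel(s,[.468,.249,.27],-1.734))
E
```

```text
(array([-33.09, -21.08,  -3.04]), np.float64(166.0))
```

Emit:
step_arm(moves=[[8.78,0,0,-3,7],[8.78,-3,-2,-3,14],[8.78,-7,-4,-3,21],[8.78,-10.5,-6,-3,28],[8.78,-14,-8.5,-3,35],[8.78,-17.5,-11,-3,42],[8.78,-21,-13,-3,49],[8.78,-24.5,-15.5,-3,56],[8.78,-28,-18,-3,63],[8.78,-33.1,-21.1,-3,70]])

```text
t: 2.53
tcp_pos: [0.455, 0.2662, 0.27]
tool_rot: [-0.0, 0.73, 0.684, 0.0]
force: [0.4, 0.2, -0.6]
opening: 1.0
```

Emit:
step_arm(moves=[[8.78,0,0,0,7],[8.78,0,0,0,14],[8.78,0,0,0,21],[8.78,0,0,0,28],[8.78,0,0,0,35],[8.78,0,0,0,42],[8.78,0,0,0,49],[8.78,0,0,0,56],[8.78,0,0,0,63],[8.78,0,0,0,70]])

```text
t: 3.37
tcp_pos: [0.4545, 0.2682, 0.2698]
tool_rot: [-0.0, 0.99, 0.142, 0.0]
force: [-0.2, -0.2, -0.4]
opening: 0.998
```

Emit:
step_arm(moves=[[8.78,0,0,0,7],[8.78,0,0,0,14],[8.78,0,0,0,21],[8.78,0,0,0,26],[8.78,0,0,0,26],[8.78,0,0,0,26]])

```text
t: 3.87
tcp_pos: [0.4544, 0.2683, 0.2697]
tool_rot: [-0.0, 0.997, -0.08, 0.0]
force: [-0.4, 0.0, 1.4]
opening: 1.001
```

```bash
python3 - <<'E'
from h import *
s=ctrl.get_state();print(s["qpos"],s["tcp_pos"],s["force"])
w=cap("wrist");cv2.imwrite("pics/w1.png",w["image"])
m,p=mask(w,"shelf");print(p,m.sum())
v,q=fit([(w,m)],"shelf",[.4775,.309,-1.734]);print(v,q)
rim=v[:2]+.061*np.array([np.cos(v[2]),np.sin(v[2])]);print(rim,rel(s,[*rim,.030+.002-.004],v[2]))
E
```

```text
[-1.1293  0.2358  0.6107  1.8227 -0.1488  1.1287 -2.1987] [0.4544 0.2683 0.2697] [-0.4475  0.0181  1.4493]
0.69 32846.0
[ 0.4803  0.3103 -1.7335] 0.9634220397403539
[0.4704 0.2501] (array([ 1.87,  1.55, 24.17]), np.float64(0.1))
```

View pics/w1.png

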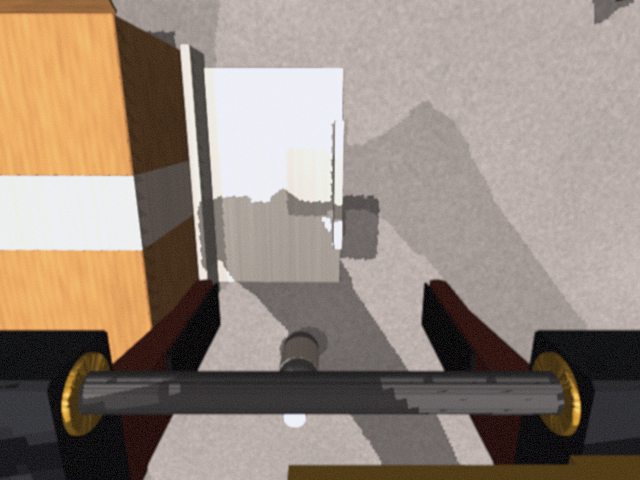

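Emit:
step_arm(moves=[[6,1.9,1.55,3,0],[5,1.9,1.55,7,0],[4,1.9,1.55,11,0],[4,1.9,1.55,15,0],[4,1.9,1.55,19,0],[4,1.9,1.55,21,0],[4,1.9,1.55,22.5,0],[4,1.9,1.55,23.5,0],[4,1.9,1.55,24,0],[4,1.9,1.55,24,0]])

```text
t: 4.8
tcp_pos: [0.4706, 0.2496, 0.0291]
tool_rot: [0.0, 0.997, -0.081, -0.0]
force: [1.0, -0.0, -0.6]
opening: 0.458
```

```bash
python3 - <<'E'
from h import *
s=ctrl.get_state();print(s["tcp_pos"],s["force"],s["opening"])
print(rel(s,[.4704,.2501,.030],-1.7335))
w=cap("wrist");m,p=mask(w,"shelf")
if m is not None: print(p,m.sum(),fit([(w,m)],"shelf",[.4803,.3103,-1.7335]))
E
```

```text
[0.4706 0.2496 0.0291] [ 0.9618 -0.0079 -0.644 ] 0.4576323574438587
(array([-0.03, -0.04, -0.09]), np.float64(-0.0))
0.8 108612.0 (array([ 0.4804,  0.3109, -1.7329]), np.float64(0.7340563196642653))
```

Emit:
step_arm(moves=[[0,0,0,0,0],[0,0,0,0,0],[0,0,0,0,0],[0,0,0,0,0],[0,0,0.3,-0.5,0],[0,0,0.6,-1,0],[0,0,1.5,-2,0],[0,0,3,-3.5,0],[0,0,5,-5,0],[0,0,7,-6,0]])

```text
t: 5.73
tcp_pos: [0.4591, 0.1792, 0.0911]
tool_rot: [-0.0, 0.997, -0.082, 0.0]
force: [0.1, -0.5, -3.3]
opening: 0.089
```

```bash
python3 - <<'E'
from h import *
s=ctrl.get_state();print(s["tcp_pos"],s["force"],s["moment"],s["opening"])
p=cap("scene");cv2.imwrite("pics/s2.png",cv2.resize(p["image"][100:330,330:610],None,fx=2,fy=2))
E
```

```text
[0.4591 0.1792 0.0911] [ 0.0859 -0.4997 -3.2548] [-0.1832  0.1951  0.0059] 0.08858793647990368
```

View pics/s2.png

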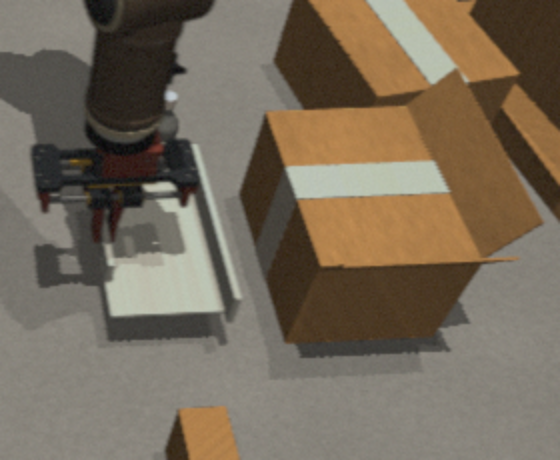

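Emit:
step_arm(moves=[[0,0.8,1,0,-3],[0,1.6,2,0,-9],[0,2.4,3,0,-16],[0,3.2,4,0,-23],[0,4,5,0,-30],[0,5,6,0,-37],[0,6,7,0,-44],[0,7,8,0,-51],[0,7.7,8.8,0,-58],[0,7.7,8.8,0,-65]])

```text
t: 6.62
tcp_pos: [0.5219, 0.0778, 0.0903]
tool_rot: [0.001, 0.884, 0.468, 0.0]
force: [0.5, 0.8, -3.2]
opening: 0.086
```

Emit:
step_arm(moves=[[0,0,0,0,-7],[0,0,0,0,-14],[0,0,0,0,-21],[0,0,0,0,-28],[0,0,0,0,-34],[0,0,0,0,-34],[0,0,0,1,-34],[0,0,0,2,-34],[0,0,0,3,-34],[0,0,0,3,-34]])

```text
t: 7.45
tcp_pos: [0.5193, 0.081, 0.0571]
tool_rot: [-0.001, 0.71, 0.704, -0.002]
force: [0.2, 0.3, -4.1]
opening: 0.087
```

```bash
python3 - <<'E'
from h import *
s=ctrl.get_state();print(s["tcp_pos"],s["force"],s["moment"],s["opening"],rel(s,[.521,.08,.03],0.0))
w=cap("wrist");m,p=mask(w,"shelf")
print(p,m.sum(),fit([(w,m)],"shelf",[.46,.08,0],z=s["tcp_pos"][2]-.029))
E
```

```text
[0.5193 0.081  0.0571] [ 0.1505  0.321  -4.0649] [ 0.0035 -0.2326  0.0093] 0.0874613890805678 (array([-0.1 ,  0.18,  2.71]), np.float64(-0.4))
0.71 111132.0 (array([ 0.4584,  0.0812, -0.0064]), np.float64(0.7555076737723835))
```

Emit:
step_arm(moves=[[0,0,0,0.8,0],[0,0,0,1.6,0],[0,0,0,2.0,0],[0,0,0,2.3,0],[0,0,0,2.5,0],[0,0,0,2.7,0],[0,0,0,2.7,0]])

```text
t: 8.13
tcp_pos: [0.5206, 0.0815, 0.035]
tool_rot: [-0.0, 0.709, 0.705, -0.0]
force: [-10.6, -2.0, 30.2]
opening: 0.092
```

Emit:
step_arm(moves=[[0,0,0,-0.3,0],[0,0,0,-0.3,0],[2,0,0,-0.3,0],[4,0,0,-0.3,0],[4,0,0,-0.3,0],[4,0,0,-1.5,0],[4,0,0,-5,0],[4,0,0,-9,0],[4,0,-4,-13,0],[4,0,-8,-17,0]])

```text
t: 8.97
tcp_pos: [0.4623, 0.0817, 0.1828]
tool_rot: [0.0, 0.71, 0.705, 0.0]
force: [-0.0, 0.7, 0.2]
opening: 0.455
```

```bash
python3 - <<'E'
from h import *
s=ctrl.get_state();print(s["tcp_pos"],s["force"])
w=cap("wrist");cv2.imwrite("pics/w3.png",w["image"]);m,p=mask(w,"shelf")
v,q=fit([(w,m)],"shelf",[.46,.08,0]);print(p,v,q)
t=cap("top")
lip=v[:2]-.069*np.array([np.cos(v[2]),np.sin(v[2])]);print(lip,rel(s,[*lip,.032],v[2]))
E
```

```text
[0.4623 0.0817 0.1828] [-0.0387  0.6563  0.2346]
0.64 [ 0.4613  0.0828 -0.0072] 0.8892525726826698
[0.3923 0.0833] (array([ 0.11, -7.02, 15.08]), np.float64(0.0))
```

View pics/w3.png

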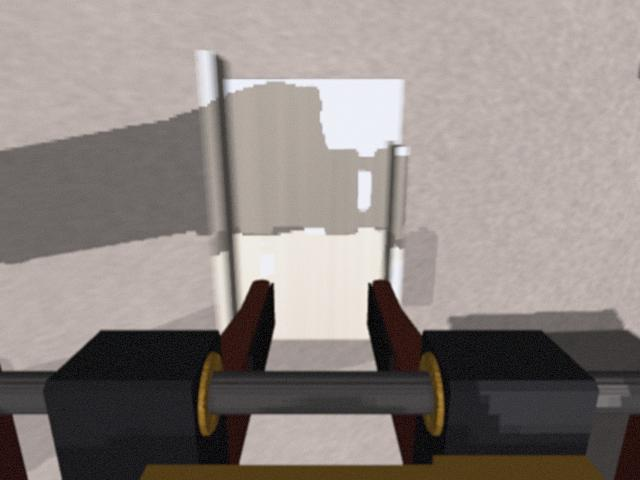

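Emit:
step_arm(moves=[[4,0.1,-3,0,0],[4,0.1,-7,1,0],[4,0.1,-7,5,0],[4,0.1,-7,9,0],[4,0.1,-7,12,0],[4,0.1,-7,14,0],[4,0.1,-7,15.2,0],[4,0.1,-7,15.2,0]])

```text
t: 9.78
tcp_pos: [0.3904, 0.0825, 0.0263]
tool_rot: [-0.001, 0.709, 0.705, -0.003]
force: [0.5, 0.1, -0.0]
opening: 0.455
```

```bash
python3 - <<'E'
from h import *
s=ctrl.get_state();print(s["tcp_pos"],s["force"],s["qpos"])
w=cap("wrist");cv2.imwrite("pics/w3.png",w["image"]);m,p=mask(w,"shelf")
v,q=fit([(w,m)],"shelf",[.46,.08,0]);print(p,v,q)
t=cap("top");m,p=mask(t,"shelf",proj(t,[.46,.08,0])[0])
if m is not None: print(p,fit([(t,m)],"shelf",[.46,.08,0]))
m,p=mask(t,"rack");print(p,fit([(t,m)],"rack",[.596,-.146,.024]))
E
```

```text
[0.3904 0.0825 0.0263] [ 0.492   0.0738 -0.0354] [-0.3809  0.3923  0.0606  2.3091 -0.0529  0.4475 -0.2834]
0.58 [ 0.462   0.1758 -0.0041] 0.8080928286918467
0.94 (array([ 0.4598,  0.0811, -0.0093]), np.float64(0.5719260336018557))
0.63 (array([ 0.5969, -0.1474,  0.021 ]), np.float64(0.8913614949545755))
```

Emit:
step_arm(moves=[[4,0,0.1,-0.3,0],[0,0,0.1,-0.3,0],[0,0,0.1,-0.3,0],[0,0,0.1,-0.3,0],[0,0,0.1,-0.3,0],[0,0,0.1,-1,0],[0,0,0.1,-3,0],[0,0,0.1,-6,0],[0,0,0.1,-9,0],[0,0,0.1,-10,0]])

```text
t: 10.87
tcp_pos: [0.394, 0.0833, 0.1329]
tool_rot: [0.001, 0.709, 0.705, 0.002]
force: [0.3, 0.1, -3.2]
opening: 0.086
```

Emit:
step_arm(moves=[[0,-1,0,0,0],[0,-3.5,0.5,0,-1.6],[0,-6.5,1,0,-1.6],[0,-9.5,2,0,-1.6],[0,-12.5,3,0,-1.6],[0,-15.5,4,0,-1.6],[0,-18.5,5,0,-1.6],[0,-21.5,5.2,0,-1.6],[0,-23,5.2,0,-1.6],[0,-23.3,5.2,0,-1.6]])

```text
t: 11.7
tcp_pos: [0.4426, -0.1535, 0.1296]
tool_rot: [-0.0, 0.701, 0.713, -0.001]
force: [-0.1, -0.7, -3.2]
opening: 0.089
```

Emit:
step_arm(moves=[[0,0,0,0,0],[0,0,0,0,0],[0,0,0,0,0]])

```text
t: 11.95
tcp_pos: [0.4434, -0.1487, 0.1295]
tool_rot: [-0.0, 0.699, 0.715, 0.0]
force: [0.1, -1.0, -4.2]
opening: 0.092
```

```bash
python3 - <<'E'
from h import *
s=ctrl.get_state();print(s["tcp_pos"],s["tool_rot"],s["force"],s["moment"],s["opening"])
w=cap("wrist");t=cap("top");c=cap("scene")
cv2.imwrite("pics/w4.png",w["image"])
cv2.imwrite("pics/c4.png",cv2.resize(np.hstack([t["image"][120:340,320:520],c["image"][150:370,140:340]]),None,fx=2,fy=2))
for n,p in(("w",w),("t",t),("c",c)):
    for a in ("shelf","rack"):
        m,q=mask(p,a)
        if m is not None: print(n,a,q,fit([(p,m)],a,[.512,-.149,.022] if a=="shelf" else [.5965,-.147,.0225],z=(s["tcp_pos"][2]-.030)*(a=="shelf")))
E
```

```text
[ 0.4434 -0.1487  0.1295] [-0.0005  0.6988  0.7153  0.0001] [ 0.101  -0.9564 -4.1532] [-0.0405  0.2394  0.0478] 0.09219504375448824
w shelf 0.76 (array([ 0.5137, -0.1488,  0.0259]), np.float64(0.7380044810135119))
w rack 0.62 (array([ 0.6609, -0.1871, -0.2351]), np.float64(0.5118977271902789))
t shelf 0.59 (array([ 0.5102, -0.1432,  0.018 ]), np.float64(0.5342845189491755))
t rack 0.91 (array([ 0.5962, -0.1465,  0.0257]), np.float64(0.8274421688783403))
c shelf 0.87 (array([ 0.5201, -0.1469,  0.0253]), np.float64(0.8680903443096233))
c rack 0.94 (array([ 0.5957, -0.1498,  0.0337]), np.float64(0.8682611828508685))
```

View pics/w4.png

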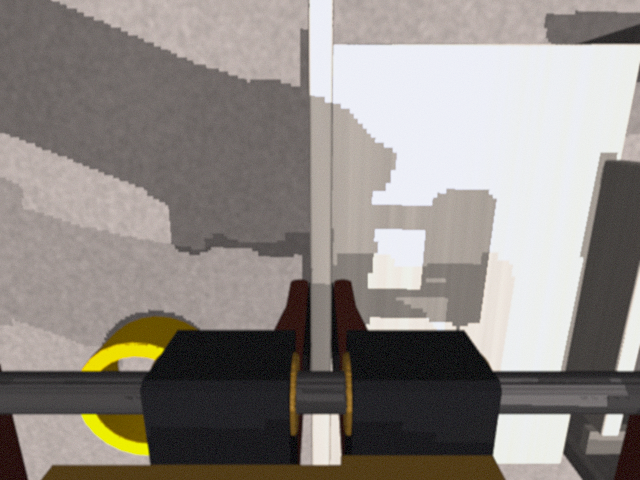

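View pics/c4.png

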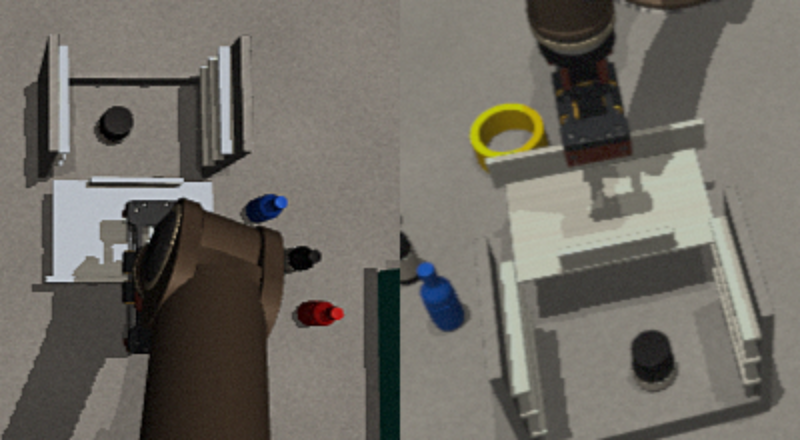

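```bash
cat > ov.py <<'E'
from h import *
def ov(p,objs,crop,f):
    im=cv2.resize(p["image"],None,fx=f,fy=f,interpolation=cv2.INTER_CUBIC)
    E=[(0,1),(2,3),(4,5),(6,7),(0,2),(1,3),(4,6),(5,7),(0,4),(1,5),(2,6),(3,7)]
    for n,v,sel,col in objs:
        for i in sel:
            u=((proj(p,place(M[n][i],v))+.5)*f*16).astype(int)
            for a,b in E: cv2.line(im,tuple(map(int,u[a])),tuple(map(int,u[b])),col,1,cv2.LINE_AA,4)
    x0,y0,x1,y1=[int(k*f) for k in crop];return im[y0:y1,x0:x1]
E
python3 - <<'E'
from ov import *
s=ctrl.get_state();t=cap("top");c=cap("scene")
it=[(p,mask(p,"rack")[0]) for p in(t,c)]
r,q=fit(it,"rack",[.5965,-.147,.0225]);print(r,q)
o=[("rack",r,(0,1,2,3,6),(0,0,255)),("shelf",[.5137,-.1488,.0259,s["tcp_pos"][2]-.03],(0,1,2),(0,255,0))]
cv2.imwrite("pics/o5.png",np.hstack([ov(t,o,(330,130,460,280),3.07),ov(c,o,(175,195,305,345)[:0] or (180,205,310,355),3.07)]))
E
```

```text
[ 0.5966 -0.1491  0.0361] 0.865629348986825
```

View pics/o5.png

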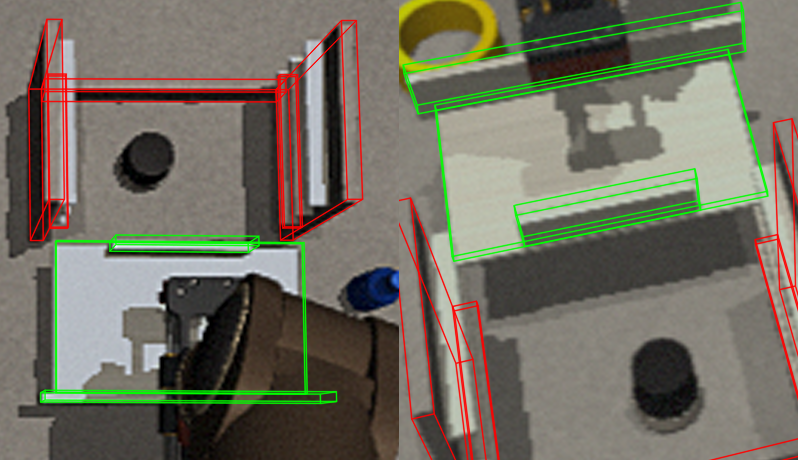

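```bash
cat > edge.py <<'E'
from ov import *
from scipy.ndimage import map_coordinates
E=[(0,1),(2,3),(4,5),(6,7),(0,2),(1,3),(4,6),(5,7),(0,4),(1,5),(2,6),(3,7)]
def escore(p,n,sel,v,G):
    tot=0;N=0
    for i in sel:
        P=place(M[n][i],v)
        for a,b in E:
            L=P[a]+np.linspace(0,1,40)[:,None]*(P[b]-P[a]);u=proj(p,L)
            d=u[-1]-u[0];l=np.hypot(*d)
            if l<4: continue
            nn=np.array([-d[1],d[0]])/l
            g=abs(sum(k*map_coordinates(q,u.T[::-1],order=1) for k,q in zip(nn,G)))
            tot+=l*np.minimum(g,40).mean();N+=l
    return tot/N
def grads(p):
    g=cv2.GaussianBlur(cv2.cvtColor(p["image"],cv2.COLOR_BGR2GRAY),(0,0),1.0).astype(float)
    return cv2.Sobel(g,cv2.CV_64F,1,0)/4,cv2.Sobel(g,cv2.CV_64F,0,1)/4
def efit(ps,n,sel,v0,z=0,span=(.008,.008,.03)):
    Gs=[grads(p) for p in ps]
    f=lambda v:-sum(escore(p,n,sel,[*v,z],G) for p,G in zip(ps,Gs))
    from scipy.optimize import differential_evolution
    r=differential_evolution(f,[(a-b,a+b) for a,b in zip(v0,span)],seed=1,popsize=12,maxiter=25,polish=False)
    return r.x,-r.fun
E
timeout 300 python3 - <<'E'
from edge import *
s=ctrl.get_state();t=cap("top");c=cap("scene");z=s["tcp_pos"][2]-.03
for ps in([t],[c],[t,c]):
    print(efit(ps,"rack",range(9),[.5965,-.1475,.026]), efit(ps,"shelf",(0,1,2),[.5137,-.1488,.0259],z))
E
```

```text
(array([ 0.5987, -0.1474,  0.032 ]), np.float64(25.195153289180226)) (array([ 0.5076, -0.1446,  0.0197]), np.float64(22.98965805969543))
(array([ 0.5936, -0.1494,  0.0399]), np.float64(20.11201840592806)) (array([ 0.5214, -0.1495,  0.0177]), np.float64(22.47017761159666))
(array([ 0.5949, -0.1489,  0.0423]), np.float64(44.357458391618486)) (array([ 0.5172, -0.1486,  0.0492]), np.float64(32.480867467756326))
```

Emit:
step_arm(moves=[[0,-0.25,0,0.2,-0.6],[0,-0.25,0,0.45,-0.6],[0,-0.25,0.7,0.45,-0.6],[0,-0.25,1.5,0.45,-0.6],[0,-0.23,2.3,0.45,-0.6],[0,-0.22,3,0.45,-0.6],[0,-0.21,3.8,0.45,-0.6],[0,-0.2,4.6,0.45,-0.6],[0,-0.2,5,0.45,-0.6],[0,-0.2,5,0.45,-0.6]])

```text
t: 13.53
tcp_pos: [0.4948, -0.1509, 0.125]
tool_rot: [0.0, 0.695, 0.719, 0.0]
force: [-0.5, -0.7, -2.2]
opening: 0.088
```

```bash
python3 - <<'E'
from edge import *
s=ctrl.get_state();print(s["tcp_pos"],s["tool_rot"],s["force"],s["moment"],s["opening"])
t=cap("top");c=cap("scene")
r=[.5955,-.1485,.034];z=s["tcp_pos"][2]-.029
p=s["tcp_pos"][:2]+.069*np.array([1,.034])
o=[("rack",r,(3,6),(0,0,255)),("shelf",[*p,.034,z],(0,2),(0,255,0))]
cv2.imwrite("pics/o6.png",np.hstack([ov(t,o,(335,135,460,260),3.2),ov(c,o,(180,225,330,350),2.66 if 0 else 3.2)[:, :400]]))
E
```

```text
[ 0.4948 -0.1509  0.125 ] [0.0002 0.6954 0.7186 0.0001] [-0.5498 -0.6994 -2.2226] [-0.0606  0.2134  0.0014] 0.08762245425099967
```

View pics/o6.png

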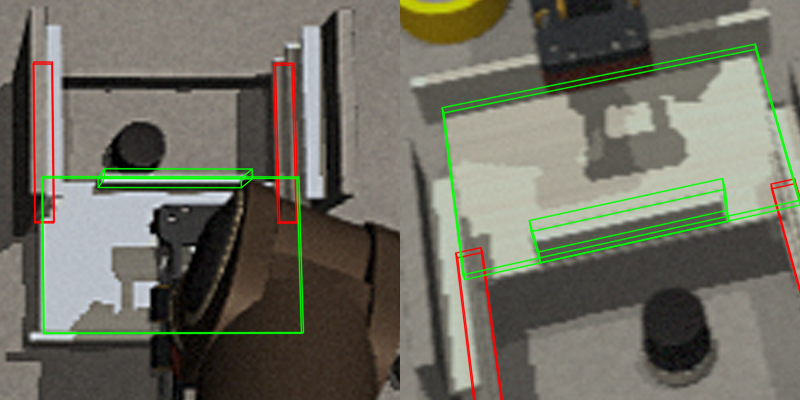

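Emit:
step_arm(moves=[[0,0,0.8,0,0],[0,0,1.6,0,0],[0,0,2.5,0,0],[0,0,3.4,0,0],[0,0,4.3,0,0],[0,0,5.2,0,0]])

```text
t: 14.13
tcp_pos: [0.5467, -0.1493, 0.125]
tool_rot: [0.0, 0.696, 0.718, -0.0]
force: [0.7, 0.1, -3.0]
opening: 0.084
```

Emit:
step_arm(moves=[[0,0,0.7,0,0],[0,0,1.4,0.1,0],[0,0,2.1,0.2,0],[0,0,2.7,0.3,0],[0,0,3.1,0.4,0],[0,0,3.5,0.5,0],[0,0,3.5,0.6,0],[0,0,3.5,0.6,0]])

```text
t: 14.8
tcp_pos: [0.5811, -0.1483, 0.1193]
tool_rot: [0.0, 0.696, 0.718, 0.0]
force: [0.3, 0.5, -1.3]
opening: 0.09
```

Emit:
step_arm(moves=[[0,0,0.1,0.3,0],[0,0,0.2,0.6,0],[0,0,0.3,0.9,0],[0,0,0.4,1.1,0],[0,0,0.5,1.3,0],[0,0,0.6,1.3,0],[0,0,0.6,1.3,0]])

```text
t: 15.38
tcp_pos: [0.5839, -0.1504, 0.1101]
tool_rot: [-0.001, 0.697, 0.718, -0.001]
force: [-21.0, 0.0, 36.9]
opening: 0.09
```

Emit:
step_arm(moves=[[0,0,-0.2,-0.2,0],[0,0,-0.2,-0.2,0],[1.5,0,-0.2,-0.2,0],[2,0,-0.2,-0.2,0],[2,0,-0.2,-0.2,0],[2,0,-0.2,0,0],[2,0,-0.2,0.2,0],[2,0,-0.2,0.2,0]])

```text
t: 16.05
tcp_pos: [0.5843, -0.1479, 0.1033]
tool_rot: [-0.0, 0.696, 0.718, -0.0]
force: [-0.4, -0.1, 0.2]
opening: 0.231
```

```bash
python3 - <<'E'
from edge import *
s=ctrl.get_state();print(s["tcp_pos"],s["tool_rot"],s["force"],s["moment"],s["opening"])
c=cap("scene");t=cap("top")
for p in(c,t):
    m,q=mask(p,"shelf")
    print(q, [fit([(p,m)],"shelf",[.655,-.147,.034],z=.075)] if m is not None else 0)
r=[.5955,-.1485,.034]
o=[("rack",r,(3,6),(0,0,255))]
cv2.imwrite("pics/o7.png",np.hstack([ov(t,[],(335,135,460,260),3.2),ov(c,[],(180,225,305,350),3.2)]))
E
```

```text
[ 0.5843 -0.1479  0.1033] [-0.0004  0.6956  0.7184 -0.0003] [-0.4367 -0.104   0.2404] [-0.0736  0.0569  0.0112] 0.23053826087539842
0.59 [(array([ 0.6508, -0.1403,  0.0301]), np.float64(0.7613098674481809))]
0.75 [(array([ 0.6573, -0.1045,  0.7909]), np.float64(0.38271002114680086))]
```

View pics/o7.png

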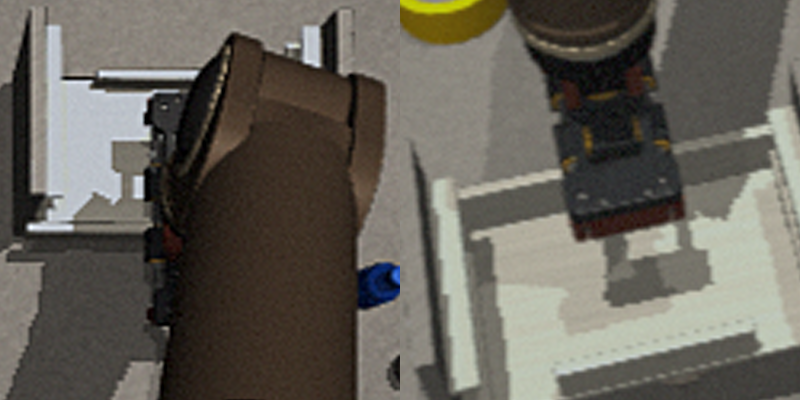

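Emit:
step_arm(moves=[[0,0,0,0,0],[0,0,0,0,0],[0,0,0,0,0],[0,0,0.3,0,0],[0,0,0.6,0,0],[0,0,0.9,0,0],[0,0,0.9,0,0]])

```text
t: 16.83
tcp_pos: [0.5916, -0.148, 0.1041]
tool_rot: [-0.002, 0.696, 0.718, -0.001]
force: [-11.2, 0.3, 9.3]
opening: 0.09
```

Emit:
step_arm(moves=[[0,0,0.2,0,0],[0,0,0.4,0,0],[0,0,0.5,0,0],[0,0,0.5,0,0]])

```text
t: 17.17
tcp_pos: [0.5917, -0.148, 0.1039]
tool_rot: [-0.006, 0.696, 0.718, -0.004]
force: [-27.6, 1.8, 23.4]
opening: 0.091
```

Emit:
step_arm(moves=[[0,0,-0.5,0,0],[0,0,-0.6,0,0],[1.5,0,-0.6,0,0],[2.5,0,-0.6,0,0],[2.5,0,-0.6,0,0],[2.5,0,-0.6,-1,0],[2.5,0,-0.6,-4,0],[2.5,0,-0.6,-8,0],[2.5,0,-1,-12,0],[2.5,0,-4,-15,0]])

```text
t: 18.0
tcp_pos: [0.563, -0.1481, 0.2573]
tool_rot: [0.002, 0.695, 0.719, 0.002]
force: [-0.2, 1.4, 0.7]
opening: 0.288
```

Emit:
step_arm(moves=[[4,0,-3,0,0],[4,0,-3,0,0],[4,0,-3,0,0]])

```text
t: 18.25
tcp_pos: [0.5287, -0.1502, 0.2552]
tool_rot: [0.001, 0.696, 0.718, 0.001]
force: [0.1, 0.6, 0.3]
opening: 0.447
```

```bash
timeout 400 python3 - <<'E'
from edge import *
s=ctrl.get_state();print(s["tcp_pos"],s["tool_rot"],s["qpos"])
c=cap("scene");w=cap("wrist");t=cap("top")
print(efit([c],"rack",range(9),[.5965,-.1485,.034]),efit([w],"rack",range(4),[.5965,-.1485,.034]))
for p in(c,w):
    m,q=mask(p,"shelf")
    if m is not None: print(q,fit([(p,m)],"shelf",[.66,-.147,.034],z=.075))
    print(efit([p],"shelf",(0,1,2),[.66,-.147,.034],z=.075))
# black tall
for i,p in((0,c),(1,t)):
    for r in ctrl.masks_of(p,"tall"):
        m=r["region"];px=p["image"][m];b=r["bbox"]
        g=ground(p,((b[0]+b[2])/2,(b[1]+b[3])/2),.05)
        v,q=fit([(p,m.astype(float))],"tall",[g[0],g[1],0],yaw=False);print(i,r["p"],np.median(px,0),v[:2],q)
cv2.imwrite("pics/c8.png",np.hstack([ov(c,[],(100,200,225,350),3.2),ov(w,[],(0,0,640,480),1)[:480,240:640]]))
E
```

```text
[ 0.5287 -0.1502  0.2552] [0.0009 0.696  0.718  0.0009] [-0.0149  0.2671  0.2518  1.7771 -0.0745  1.1041  0.2929]
(array([ 0.5956, -0.1499,  0.0442]), np.float64(20.11183836021146)) (array([ 0.5983, -0.1536,  0.0389]), np.float64(7.821321683532808))
0.93 (array([ 0.658 , -0.1417,  0.0274]), np.float64(0.8830228610793495))
(array([ 0.6595, -0.146 ,  0.0286]), np.float64(25.18173010802299))
0.73 (array([ 0.6608, -0.1443,  0.0353]), np.float64(0.8912762537365605))
(array([ 0.6618, -0.1469,  0.0374]), np.float64(18.296507855654358))
0 0.96 [79. 43. 20.] [ 0.5506 -0.3429] 0.7826552535090038
0 0.96 [14. 17. 98.] [ 0.3943 -0.4213] 0.5901075480590002
0 0.8 [31. 31. 34.] [ 0.4769 -0.3887] 0.8140309982415246
1 0.69 [ 8.  10.  98.5] [ 0.408  -0.4153] 0.5572704673969461
1 0.28 [130. 138. 144.] [ 0.6895 -0.1625] 0.0
```

```bash
python3 - <<'E'
from h import *
s=ctrl.get_state();print(rel(s,[.477,-.389,.25],np.radians(-60)))
E
```

```text
(array([-23.74,  -6.03,   0.29]), np.float64(61.9))
```

Emit:
step_arm(moves=[[8.78,-2,-0.5,0,6],[8.78,-4.5,-1.2,0,12],[8.78,-7,-2,0,18],[8.78,-10,-2.7,0,24],[8.78,-13,-3.5,0,31],[8.78,-16,-4.2,0,38],[8.78,-19,-5,0,45],[8.78,-21.5,-5.6,0,52],[8.78,-23.7,-6,0,58],[8.78,-23.7,-6,0,62]])

```text
t: 19.43
tcp_pos: [0.4746, -0.3939, 0.2532]
tool_rot: [0.001, 0.968, 0.252, -0.001]
force: [-0.4, 0.2, 0.7]
opening: 0.998
```

Emit:
step_arm(moves=[[8.78,0,0,0,0],[8.78,0,0,0,0],[8.78,0,0,0,0]])

```text
t: 19.68
tcp_pos: [0.4774, -0.3877, 0.2531]
tool_rot: [-0.0, 0.966, 0.259, -0.0]
force: [-0.5, 0.9, 0.1]
opening: 0.998
```

```bash
python3 - <<'E'
from h import *
s=ctrl.get_state();print(s["tcp_pos"],s["tool_rot"])
w=cap("wrist");cv2.imwrite("pics/w9.png",w["image"])
for r in ctrl.masks_of(w,"tall"):
    m=r["region"];b=r["bbox"];g=ground(w,((b[0]+b[2])/2,(b[1]+b[3])/2),.05)
    v,q=fit([(w,m.astype(float))],"tall",[g[0],g[1],0],yaw=False)
    print(r["p"],b,np.median(w["image"][m],0),v[:2],q,rel(s,[v[0],v[1],.046],np.radians(-60)))
E
```

```text
[ 0.4774 -0.3877  0.2531] [-0.0004  0.9658  0.2594 -0.0001]
0.86 [297.9, 82.2, 337.6, 127.5] [170.  80.  30.] [ 0.5533 -0.3393] 0.890699279343835 (array([ 8.99, -0.37, 20.71]), np.float64(0.1))
0.7 [292.1, 260.5, 325.2, 329.9] [  6.   9. 143.] [ 0.4098 -0.4133] 0.8889722242608559 (array([-7.13, -1.15, 20.71]), np.float64(0.1))
0.63 [299.2, 182.7, 342.4, 231.0] [23. 22. 23.] [ 0.4845 -0.3838] 0.9119783689234143 (array([ 0.82,  0.03, 20.71]), np.float64(0.1))
```

View pics/w9.png

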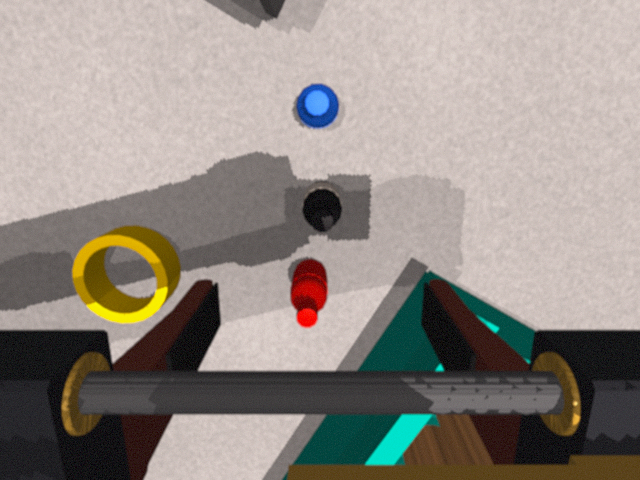

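Seen in the wrist view: the black bottle is at (322,208), between blue (317,105) and red (308,285). A green crate corner at (415,262) is near the gripper body's path. I'll check clearances for a few jaw angles before descending.

```bash
python3 - <<'E'
from h import *
s=ctrl.get_state();w=cap("wrist")
B=np.array([.4838,-.3843])
pts={"blue":np.array([.5533,-.3393]),"red":np.array([.4098,-.4133]),"crate .10":ground(w,(417,262),.10)[:2],"crate .14":ground(w,(417,262),.14)[:2]}
for a in(-60,-50,-40,-30):
    y=np.array([np.cos(np.radians(a)),np.sin(np.radians(a))]);x=np.array([-y[1],y[0]])
    print(a,{k:(round(1e3*(v-B)@x),round(1e3*(v-B)@y)) for k,v in pts.items()},rel(s,[*B,.046],np.radians(a)))
E
```

```text
-60 {'blue': (83, -4), 'red': (-79, -12), 'crate .10': (-34, 74), 'crate .14': (-20, 64)} (array([ 0.73,  0.03, 20.74]), np.float64(0.0))
-50 {'blue': (82, 10), 'red': (-75, -25), 'crate .10': (-46, 67), 'crate .14': (-31, 59)} (array([ 0.73,  0.03, 20.74]), np.float64(-10.0))
-40 {'blue': (79, 24), 'red': (-70, -38), 'crate .10': (-57, 58), 'crate .14': (-41, 53)} (array([ 0.73,  0.03, 20.74]), np.float64(-20.0))
-30 {'blue': (74, 38), 'red': (-62, -50), 'crate .10': (-66, 47), 'crate .14': (-49, 45)} (array([ 0.73,  0.03, 20.74]), np.float64(-30.0))
```

Emit:
step_arm(moves=[[8,0.7,0,0,-7],[8,0.7,0,0,-14],[7,0.7,0,2,-21],[7,0.7,0,5,-28],[7,0.7,0,8,-30],[7,0.7,0,11,-30],[7,0.7,0,14,-30],[7,0.7,0,17,-30],[7,0.7,0,19,-30],[7,0.7,0,20.5,-30]])

```text
t: 20.67
tcp_pos: [0.4823, -0.384, 0.0463]
tool_rot: [-0.001, 0.866, 0.5, -0.0]
force: [-0.3, 0.6, 0.2]
opening: 0.799
```

Emit:
step_arm(moves=[[7,0,0,0,0],[5,0,0,0,0],[3.5,0,0,0,0],[2,0,0,0,0],[0,0,0,0,0],[0,0,0,0,0],[0,0,0,0,0]])

```text
t: 21.25
tcp_pos: [0.4832, -0.3854, 0.0492]
tool_rot: [0.0, 0.867, 0.499, 0.0]
force: [-0.5, 0.4, 1.8]
opening: 0.38
```

Emit:
step_arm(moves=[[0,0,0,-1,0],[0,0,0,-3,0],[0,0,0,-6,0],[0,0,0,-10,0],[0,0,0,-14,0],[0,0,0,-18,0],[0,0,0,-21,0],[0,0,0,-22,0],[0,0,0,-22,0]])

```text
t: 22.0
tcp_pos: [0.4836, -0.3862, 0.2722]
tool_rot: [0.002, 0.867, 0.499, 0.002]
force: [-0.6, 0.1, -1.3]
opening: 0.38
```

```bash
python3 - <<'E'
from h import *
s=ctrl.get_state();print(s["tcp_pos"],s["force"],s["opening"],rel(s,[.655,-.147,s["tcp_pos"][2]],.035))
E
```

```text
[ 0.4836 -0.3862  0.2722] [-0.6219  0.0832 -1.2924] 0.38023710268241523 (array([29.29,  2.79,  0.02]), np.float64(-32.2))
```

Emit:
step_arm(moves=[[0,2,0.2,0,-3],[0,5,0.5,0,-7],[0,8.5,0.8,0,-11],[0,12,1.1,0,-15],[0,15.5,1.5,0,-19],[0,19,1.8,0,-23],[0,22.5,2.1,0,-27],[0,25.5,2.4,0,-30],[0,28,2.7,0,-32.2],[0,29.3,2.8,0,-32.2]])

```text
t: 22.83
tcp_pos: [0.6552, -0.1404, 0.2653]
tool_rot: [-0.002, 0.692, 0.722, -0.0]
force: [-0.6, -0.4, -1.6]
opening: 0.378
```

Emit:
step_arm(moves=[[0,0,0,0,0],[0,0,0,0,0],[0,0,0,2,0],[0,0,0,5,0],[0,0,0,8,0],[0,0,0,10.5,0],[0,0,0,12,0],[0,0,0,12.5,0],[0,0,0,12.5,0]])

```text
t: 23.58
tcp_pos: [0.6524, -0.1481, 0.1421]
tool_rot: [-0.001, 0.696, 0.718, -0.001]
force: [0.5, 0.3, -0.8]
opening: 0.381
```

Emit:
step_arm(moves=[[0,0,0,0,0],[0,0,0,0.3,0],[0,0,0,0.6,0],[0,0,0,0.8,0],[0,0,0,0.9,0],[0,0,0,0.9,0]])

```text
t: 24.08
tcp_pos: [0.6542, -0.1459, 0.1345]
tool_rot: [-0.0, 0.694, 0.72, 0.0]
force: [-0.6, -0.5, -1.2]
opening: 0.38
```

Emit:
step_arm(moves=[[0,0,0,0.1,0],[0,0,0,0.2,0],[0,0,0,0.3,0],[0,0,0,0.4,0],[0,0,0,0.4,0]])

```text
t: 24.5
tcp_pos: [0.6542, -0.146, 0.1304]
tool_rot: [-0.0, 0.694, 0.72, -0.0]
force: [-0.5, 0.4, -1.3]
opening: 0.379
```

Emit:
step_arm(moves=[[0,0,0,0.1,0],[0,0,0,0.15,0],[0,0,0,0.2,0],[0,0,0,0.2,0]])

```text
t: 24.83
tcp_pos: [0.6543, -0.146, 0.1302]
tool_rot: [0.0, 0.694, 0.72, 0.0]
force: [-4.5, 0.1, 10.3]
opening: 0.378
```

Emit:
step_arm(moves=[[0,0,0,-0.15,0],[3.6,0,0,-0.15,0],[4,0,0,-0.15,0],[5,0,0,-0.15,0],[6,0,0,-0.15,0],[6,0,0,-0.15,0],[6,0,0,-1,0],[6,0,0,-4,0],[6,0,0,-8,0],[6,0,0,-12,0]])

```text
t: 25.67
tcp_pos: [0.6536, -0.1459, 0.2496]
tool_rot: [-0.001, 0.694, 0.72, -0.001]
force: [0.9, -0.8, -0.4]
opening: 0.681
```

Emit:
step_arm(moves=[[6,0,0,-3,0],[6,0,-3,-3,0],[6,0,-7,-3,0],[6,0,-11,-3,0],[6,0,-15,-3,0],[6,0,-19,-3,0],[6,0,-22,-3,0],[6,0,-24,-3,0],[6,0,-24,-3,0],[6,0,-24,-3,0]])

```text
t: 26.5
tcp_pos: [0.4141, -0.1547, 0.2797]
tool_rot: [0.001, 0.695, 0.719, 0.001]
force: [-0.3, -0.0, -0.1]
opening: 0.688
```

```bash
python3 - <<'E'
from ov import *
s=ctrl.get_state();print(s["tcp_pos"],s["force"])
t=cap("top");c=cap("scene")
for n,v in(("shelf",[.66,-.1465,.036]),):
    m,q=mask(c,n);print(n,q,fit([(c,m)],n,v,z=.075))
for r in ctrl.masks_of(c,"tall"):
    m=r["region"];print(r["p"],r["bbox"],np.median(c["image"][m],0))
    if abs(r["bbox"][0]-245)<60: print(fit([(c,m.astype(float))],"tall",[.655,-.146,0],z=.081,yaw=False))
for n,near in(("tape",(196,220)),("pack",(430,327)),("spare",(408,164))):
    m,q=mask(c,n,near)
    if m is not None: print(n,q,fit([(c,m)],n,[*ground(c,near)[:2],-.2],yaw=n=="pack"))
cv2.imwrite("pics/f.png",np.hstack([ov(t,[],(335,130,495,290),2.5),ov(c,[],(110,200,330,380),2.22)[:400,:400]]))
E
```

```text
[ 0.4141 -0.1547  0.2797] [-0.346  -0.0143 -0.0797]
shelf 0.71 (array([ 0.6586, -0.1404,  0.0354]), np.float64(0.8215435104104198))
0.84 [144.3, 280.7, 171.3, 317.1] [77.5 42.  21. ]
0.82 [112.4, 231.9, 139.6, 268.1] [15. 18. 88.]
0.57 [240.1, 285.2, 262.4, 321.3] [33. 32. 34.]
(array([ 0.6529, -0.1479,  0.    ]), np.float64(0.8027674360883594))
tape 0.64 (array([ 0.3233, -0.258 , -0.2   ]), np.float64(0.8022377648393757))
pack 0.83 (array([ 0.7441,  0.1987, -0.2471]), np.float64(0.9049374337615977))
spare 0.71 (array([ 0.2868,  0.3185, -0.2   ]), np.float64(0.7803415815302541))Traceback (most recent call last):
  File "<stdin>", line 12, in <module>
    return _nx.concatenate(arrs, 1, dtype=dtype, casting=casting)
           ~~~~~~~~~~~~~~~^^^^^^^^^^^^^^^^^^^^^^^^^^^^^^^^^^^^^^^
ValueError: all the input array dimensions except for the concatenation axis must match exactly, but along dimension 0, the array at index 0 has size 400 and the array at index 1 has size 399
```

```bash
python3 - <<'E'
from ov import *
t=cap("top");c=cap("scene")
a=ov(t,[],(335,130,495,290),2.5)[:398,:398];b=ov(c,[],(110,200,330,380),2.22)[:398,80:478]
cv2.imwrite("pics/f.png",np.hstack([a,b]))
E
```

```text
(no output)
```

View pics/f.png

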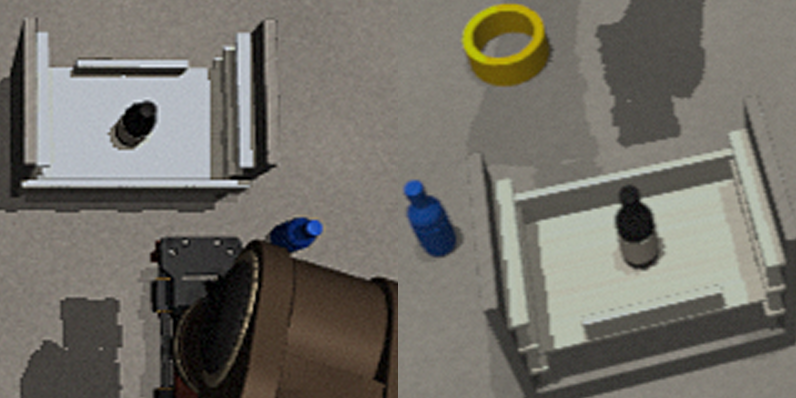

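```bash
python3 -c "
from bench import ctrl
print(ctrl.finish_job())"
```

```text
the job is handed in; nothing more can be done
None
```

The job is done and handed in at about 27 s of robot time. No verdict is reported, so the result below rests on my own checks.

**What I did**
- I lifted the shelf off the carton by its back rim, set it flat on clear counter and let go.
- I regripped it by the front lip and slid it rim first onto the lowest runner pair. The squat jar standing in the rack is 58 mm high, so it clears the 75 mm runners.
- The shelf tilted a few millimetres in the grip. I let it settle on the runners about 8 mm short of home, regripped the lip and pushed until it stopped.
- I stood the tall black bottle on the shelf, then drew the arm clear.

**What the last checks showed**
- **Shelf home:** the lip stopped at x = 0.592, where the rack fit predicted about 0.592. Pushing harder raised the force to 28 N with no further movement.
- **Bottle:** the final pictures show it upright on the shelf at about (0.653, -0.148). It touched down at the expected height.
- **Bystanders:** the tape, pack and grey bottle fit their original positions to within about 4 mm, which is the scatter of the measurement.
- **Forces:** the highest wrist force I read was about 47 N, while settling the shelf.

**What disagreed or could not be checked**
- **Side position:** the fits of the shelf and rack differed between cameras by 3 to 6 mm. No side force showed at any stop on the way in.
- **Jar in the rack:** it is hidden under the shelf in the final pictures, so I could not check it at the end. I saw it still standing when the shelf was partly in.

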